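# Cover the nut dispenser and hold its metering slide at the pointer

### The arm

A 6-joint arm with a two-finger parallel gripper is mounted at the origin on the work surface. World frame = base frame: x ahead of the robot, y to its left, z up, the work surface at z = 0. Lengths are in m, angles in rad, forces in N, time in s.
With the tool pointing down it reaches from about 0.375 to 0.975 m from the base axis. Payload 3.8 kg.
Tool frame: the origin (TCP) lies midway between the tips of the shut fingers; the grasp point (between the pads) lies 19 mm behind it; z points along the fingers, y is the direction in which the jaws open and shut (so a half turn about z gives the same grasp; the last joint's range is limited). The gripper opens to 85 mm and grips with 20 to 120 N. Pads are 22 mm wide; open, the fingers measure 114 mm over their backs; the gripper's body (76 mm by 85 mm) begins 54 mm behind the grasp point. The pads swing forward as they close: fully open they stand 13 mm farther back than shut.
Start: joints at [-1.289, 0.264, 1.604, -0, 1.274, -0.037], TCP at [0.212, -0.641, 0.231] pointing down, gripper open.
Joint ranges: [-2.63, 2.63], [-0.94, 2.18], [0.31, 2.57], [-1.31, 4.45], [0, 2.66], [-2.55, 2.55]. Speed limits (rad/s): [2.57, 2.57, 3.14, 3.14, 3.14, 3.14].

### API

Orientations are given as a rotation vector (axis times angle).
In Python, from workcell import bot gives the robot as it stands. The module is installed in compiled form; this text tells all that it offers.
- The arm moves only by the tool move_arm, never from a script. Its argument "steps" is a list of rows, each a list of 5 numbers: the shift along the tool's x, y, z in mm, then the turn about the tool's z in degrees, then the opening in per cent of the stroke, from 0 (shut) to 100 (fully open). In form: [[tx, ty, tz, turn, claw], ...]. A call has 1 to 20 rows; each row is the pose to reach, as a shift and turn from the pose commanded when the call began, along the tool's axes at that moment; what a row does not reach only later rows make up. A row lasts 1/10 s, in which the tool goes at most 50 mm and 8.59 degrees, less where a joint would pass 70% of its speed; a pose out of reach is approached as far as the arm can. A call with a gripper value outside its range is refused whole. The fingers move at their own pace and stop on an object; "newtons" is the grip in N (left out, the last holds). Time passes only in rows, so rows that repeat a pose let the fingers close. It gives the time, the measured TCP pose, the force and the opening at its end, in the units of the state.
- bot.read_state(): the state, without advancing time (a new reading comes with each control period).
- bot.read_camera(name): name is "scene" or "top" or "wrist"; returns a dict with "pixels" (384x512x3 uint8, red, green, blue), "depth" (384x512 float32, m along the optical axis (not along the pixel's ray), 0 where there is no reading), "fovy" (degrees; the focal length in pixels is half the picture's height over the tangent of half this angle, whatever the lens; pixels are square), "cx", "cy" (the principal point, pixels), "k1" (the pictures are not rectified: a ray, as slopes to the right and down, at radius r is drawn at 1 + k1 r^2 times it, then the intrinsics apply), "xyz" and "attitude" of the camera in the world. Camera axes: x right, y up, looking along -z (the intrinsics and any distortion apply to the point x, -y, -z); pixel columns grow to the right and rows downward; lengths in m; the calibration is good to about 2 mm. A picture is of the moment at which its call begins.
- bot.finish_job(): hands the job in, once; it reports no verdict.
The state is a dict: "time": time; "q": joint angles; "joint_vel": joint speeds; "joint_torque": joint torques, N m; "tool_pos": TCP position; "tcp_rot": TCP orientation; "wrist_force": force on the tool from outside, world axes, zero at the start; "torque": the same for the moment, N m; "width": opening from 0.0 (shut) to 1.0 (fully open).
Only numpy, scipy, OpenCV 4.12 (cv2) and the standard library are available. Lean on these libraries where they do the work, as an engineer would, in place of code of your own. Each camera call takes 0.05 s, during which the arm holds its last target.

### The job

Put the loose round cover on the open hopper of the nut dispenser so that it sits fully down and level, and let go of it. Then pull the dispenser's spring-return slide out by its upright handle until the rib beside the handle is in line with the pointer on the scale rail, and finish while still holding it there, because it springs back if released. Leave the carton, the bin and the jar where they stand.

Things in the scene. Friction and masses are not known exactly. Their poses are not given: they have to be found in the camera images.
- dispenser: Nut dispenser bolted to the bench: grey housing (x -75 to +95, y -65 to +65 mm, top 70 mm above the bench), round aluminium hopper on top, metering slide out of its front. Origin on the bench; its -x axis is the pull direction of the slide, z up. A scale rail (12 mm wide, top at 32 mm) stands out of the front at y = -66 mm, from x = -75 to -237 mm.
- hopper_rim (a point): Centre of the hopper's open mouth, at rim height, 145 mm above the bench and 10 mm behind the dispenser's origin (+x). The mouth is 100 mm across inside, 110 mm outside; nuts lie about 40 mm below the rim.
- cover: Loose round grey plastic cover, about 0.16 kg, right way up on the bench. Origin at the centre of its underside, z up. Plug 90 mm across (80 at the bottom, tapered over 6 mm), z 0 to 12 mm; flange 116 mm across, z 12 to 18 mm, rests on the hopper's rim when seated (origin then 12 mm below the rim). Knob on top 30 mm across, z 26 to 48 mm, on a 24 mm neck. All coaxial.
- slide: Metering slide: flat steel bar (40 x 10 mm) with an upright black handle on its outer end, 14 mm thick along the pull, 34 mm wide, 72 mm tall. Origin at the centre of the handle's underside, 31 mm above the bench, axes as the dispenser's. Home: 140 mm in front of the dispenser's origin, 58 mm gap to the housing. End stop 90 mm farther out. Spring: 3.6 N at home, +0.6 N per 10 mm.
- handle_top (a point): Centre of the handle's top face, 103 mm above the bench. The handle is gripped below this; it springs home when let go.
- rib_tip (a point): Outer end of the thin steel rib (4 mm thick) that stands out of the foot of the handle on its -y side, towards the scale rail, in the handle's mid-plane; 42 mm from the handle's middle, 42 mm above the bench.
- pointer: Pointer clamped on the scale rail, fixed: black block 16 x 20 mm with a thin steel blade (4 mm thick, top 46 mm above the bench) aimed at the slide. Origin on the bench on the slide's centre line, in the blade's plane; axes as the dispenser's. The mark is met when the rib has the same x as this origin in these axes: 35 to 65 mm of travel.
- pointer_tip (a point): Tip of the pointer's blade, 45 mm to the -y side of the slide's centre line, 42 mm above the bench.
- carton: Bystander: small fastener carton, brown with a green top band, 100 x 70 x 45 mm tall. Origin at the centre of its underside.
- bin: Bystander: open grey plastic bin with a divider and a few pins, 110 x 80 x 45 mm tall. Origin at the centre of its underside.
- jar: Bystander: glass jar with a black cap, 64 mm across, 85 mm tall. Origin at the centre of its underside.
Things that resemble listed ones, but are neither listed nor needed, are in the scene too. Leave any blue or yellow look-alike of the cover alone.

How it is judged:
On the way, in this order (a step that is already met when the one before it is completed fails the run):
1. the cover sits fully down and level on the hopper, let go, with the slide still home (z of cover in the frame of hopper_rim between -0.0155 and -0.009 m and horizontal distance between cover and hopper_rim below 0.009 m and angle between cover's own z axis and vertical below 0.05 rad and contact force between each of the arm, the fingers and cover below 0.1 N and x of slide in the frame of dispenser above -0.15 m), for 0.2 s.
2. the slide is held by the robot with its rib in line with the pointer (x of rib_tip in the frame of pointer between -0.005 and 0.005 m and contact force between any of the fingers, the arm and slide above 1 N), for 0.2 s.
At the end, for the whole second after the job is handed in: Cover seated on the hopper (height within 3 mm, centred within 9 mm, tilt under 0.05 rad), untouched by the robot; the rib within 5 mm of the pointer along the pull, still (under 20 mm/s), the robot holding the handle (over 1 N), no bystander against it (all of step 2 and z of cover in the frame of hopper_rim between -0.0155 and -0.009 m and horizontal distance between cover and hopper_rim below 0.009 m and angle between cover's own z axis and vertical below 0.05 rad and contact force between each of the arm, the fingers and cover below 0.1 N and linear speed of slide below 0.02 m/s and contact force between slide and carton below 0.1 N and contact force between slide and bin below 0.1 N and contact force between slide and jar below 0.1 N); the arm keeps its last pose, push and grip.
It fails at once if the carton, the bin or the jar is moved by more than 20 mm or tipped (distance of any of carton, bin, jar from where it was at the start of the episode above 0.02 m or angle between any of carton, bin, jar's own z axis and vertical above 0.35 rad).
It also fails if it takes over 64 s, if anything falls off the work surface, if the arm or the gripper's body presses on something with over 40 N, if the wrist force passes 120 N, or if a joint passes its speed limit or range.

## Working session

There is one attempt and no reset: what is moved stays moved. The work goes in short steps, Python scripts to look and compute and a tool call to move; the robot and the scene stay as the last step left them, time stands still between calls to the robot, and variables do not carry over. Pictures are saved under pics/ and viewed, and the job is handed in when it is done.

Besides the shell and the picture viewer there is one more tool, called after "Call:" as name([rows], argument=value, ...), one row to a line, values as JSON. move_arm: Moves the arm, as the interface text tells. Its arguments: {"type":"object","properties":{"steps":{"type":"array","items":{"type":"array","items":{"type":"number"}}},"newtons":{"type":"number"}},"required":["steps"]}

```bash
mkdir -p pics; cat > h.py <<'E'
import numpy as np, cv2
from scipy.spatial.transform import Rotation as R
from workcell import bot
def cam(n):
    c=bot.read_camera(n); 
    return c
def save(c,f): cv2.imwrite('pics/'+f,cv2.cvtColor(c['pixels'],cv2.COLOR_RGB2BGR))
def K(c):
    f=c['pixels'].shape[0]/2/np.tan(np.radians(c['fovy'])/2)
    return np.array([[f,0,c['cx']],[0,f,c['cy']],[0,0,1]])
def rot(c):
    a=np.array(c['attitude'],float)
    if a.shape==(3,3): return a
    if a.size==3: return R.from_rotvec(a).as_matrix()
    raise Exception(a)
def slopes(c,uv):
    k=K(c); p=(np.atleast_2d(np.float64(uv))-k[:2,2])/k[0,0]
    x=p.copy()
    for _ in range(50):
        x=p/(1+c['k1']*(x**2).sum(1,keepdims=True))
    return x
def rays(c,uv):
    s=slopes(c,uv); d=np.c_[s[:,0],-s[:,1],-np.ones(len(s))]
    return d@rot(c).T
def plane(c,uv,z):
    d=rays(c,uv); o=np.array(c['xyz']); return o+d*((z-o[2])/d[:,2])[:,None]
def pts(c,uv):
    uv=np.atleast_2d(uv).astype(int); dep=c['depth'][uv[:,1],uv[:,0]]
    return np.array(c['xyz'])+rays(c,uv)*dep[:,None]
def proj(c,P):
    q=(np.atleast_2d(P)-np.array(c['xyz']))@rot(c)
    s=np.c_[q[:,0]/-q[:,2],q[:,1]/q[:,2]]
    s=s*(1+c['k1']*(s**2).sum(1,keepdims=True)); k=K(c)
    return s*k[0,0]+k[:2,2]
E
python3 - <<'E'
from h import *
s=bot.read_state(); print({k:np.round(v,3) for k,v in s.items()})
for n in ['scene','top','wrist']:
    c=cam(n); save(c,n+'0.png'); np.save(n+'0.npy',c,allow_pickle=True)
    print(n,c['fovy'],c['cx'],c['cy'],c['k1'],c['xyz'],c['attitude'])
E
```

```text
{'time': np.float64(0.0), 'q': array([-1.289,  0.265,  1.605, -0.   ,  1.274, -0.037]), 'joint_vel': array([-0.001,  0.002,  0.   , -0.001,  0.002,  0.001]), 'joint_torque': array([-1.0000e-03, -5.1511e+01, -3.6731e+01, -0.0000e+00,  1.3000e-02,
       -0.0000e+00]), 'tool_pos': array([ 0.211, -0.64 ,  0.23 ]), 'tcp_rot': array([-3.1  , -0.498,  0.   ]), 'wrist_force': array([ 0.027,  0.407, -0.695]), 'torque': array([-0.025,  0.023,  0.012]), 'width': np.float64(1.005)}
scene 49.84568393953841 255.0124968869984 189.39673853698352 0.009062284106843673 [ 1.25064273 -0.45350429  0.6891483 ] [0.85955787 0.53363581 0.98793387]
top 54.60329307844044 257.97797997032797 193.14659621753054 -0.10671231235526504 [ 0.38026006 -0.06056533  1.13828157] [ 0.1096103  -0.11250766 -1.57527703]
wrist 67.83921419929683 253.42762564478986 189.7323749539403 0.008816691964353286 [ 0.28466303 -0.6161506   0.372887  ] [-0.2622399   0.1931648  -1.24116195]
```

View pics/scene0.png

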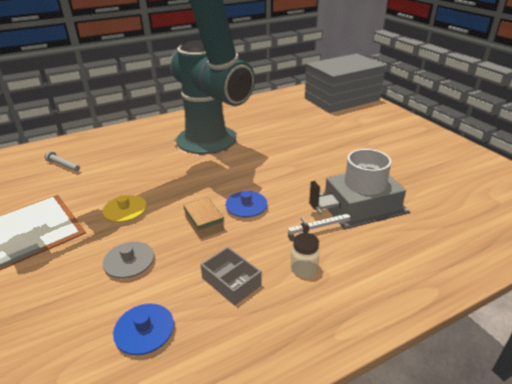

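View pics/top0.png

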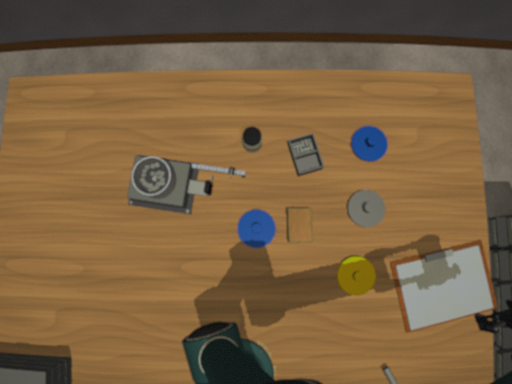

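View pics/wrist0.png

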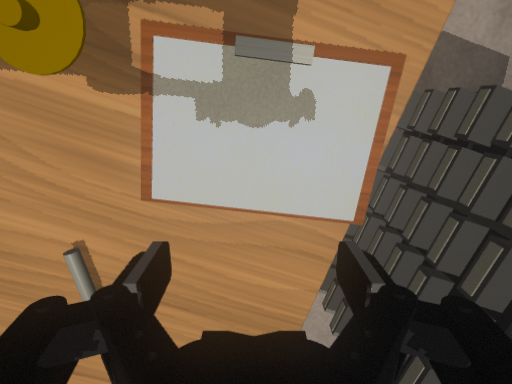

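The scene view shows the grey cover at (129,260), the dispenser at (365,190) and the jar at (306,253) next to the scale rail. In the top view the cover is at (366,208), the hopper at (152,176) and the handle at (207,187). I'll zoom in on these.

```bash
python3 - <<'E'
from h import *
t=np.load('top0.npy',allow_pickle=True).item(); s=np.load('scene0.npy',allow_pickle=True).item()
def crop(c,x0,y0,x1,y1,k,f):
    cv2.imwrite('pics/'+f,cv2.resize(cv2.cvtColor(c['pixels'],cv2.COLOR_RGB2BGR)[y0:y1,x0:x1],None,fx=k,fy=k,interpolation=cv2.INTER_CUBIC))
crop(t,115,115,275,225,5,'z1.png'); crop(s,270,130,420,290,3.7,'z2.png'); crop(t,335,175,400,240,6,'z3.png')
# depth points
for n,c,uv in [('cover',t,(366,208)),('hop',t,(152,158)),('handle',t,(207,187)),('jar',t,(252,134)),('flange',t,(355,215))]:
    print(n,pts(c,uv))
E
```

```text
cover [[ 0.4887559  -0.38500164  0.04439265]]
hop [[0.62290875 0.23039347 0.1397809 ]]
handle [[0.54621569 0.08088018 0.10210614]]
jar [[ 0.70616941 -0.04680357  0.08282345]]
flange [[ 0.47057553 -0.35863432  0.01483738]]
```

View pics/z1.png

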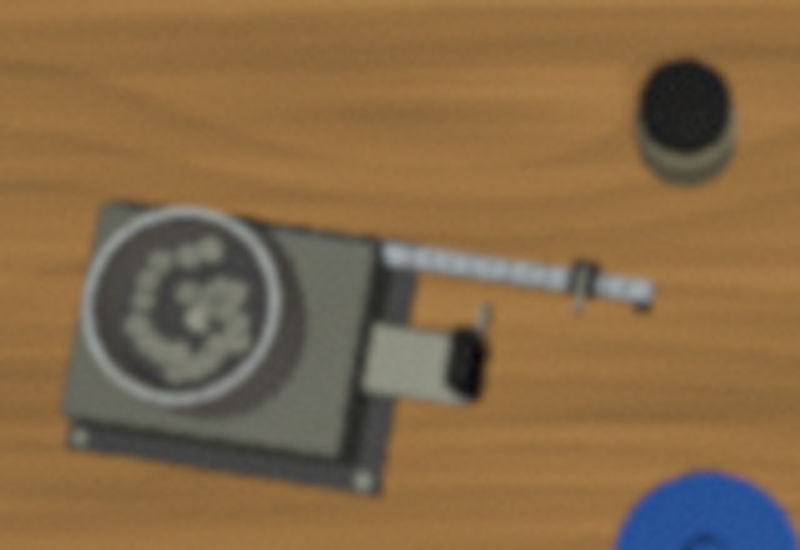

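View pics/z2.png

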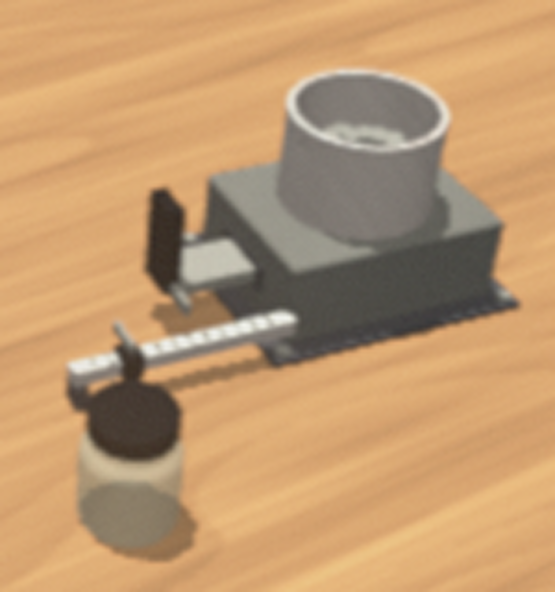

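View pics/z3.png

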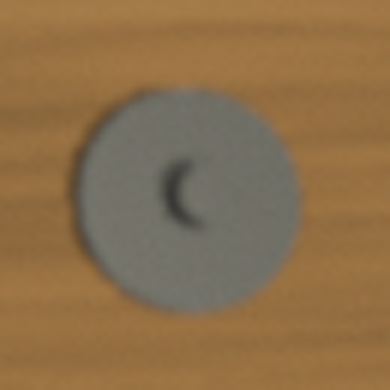

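```bash
python3 - <<'E'
from h import *
t=np.load('top0.npy',allow_pickle=True).item(); s=np.load('scene0.npy',allow_pickle=True).item()
def fit(P):
    A=np.c_[2*P[:,:2],np.ones(len(P))]; b=(P[:,:2]**2).sum(1); x=np.linalg.lstsq(A,b,rcond=None)[0]
    return x[:2],np.sqrt(x[2]+x[0]**2+x[1]**2)
for n,c,(x0,y0,x1,y1) in [('top',t,(335,175,400,240)),('scene',s,(95,235,165,285))]:
    im=c['pixels'].astype(int); sat=im.max(2)-im.min(2)
    m=np.zeros(sat.shape,np.uint8); m[y0:y1,x0:x1]=(sat[y0:y1,x0:x1]<35)
    cs,_=cv2.findContours(m,cv2.RETR_EXTERNAL,cv2.CHAIN_APPROX_NONE); k=max(cs,key=cv2.contourArea)
    uv=k[:,0,:].astype(float); 
    if n=='scene': pass
    P=plane(c,uv,.018); print('cover',n,fit(P),cv2.contourArea(k))
# depth based knob top / hopper rim / handle top / jar in the top camera
def cloud(c):
    h,w=c['depth'].shape; v,u=np.mgrid[0:h,0:w]; uv=np.c_[u.ravel(),v.ravel()]
    P=pts(c,uv); P[c['depth'].ravel()==0]=np.nan; return P.reshape(h,w,3)
for n,c in [('top',t),('scene',s)]:
    P=cloud(c); 
    r=P.reshape(-1,3); r=r[~np.isnan(r).any(1)]
    def box(x0,x1,y0,y1,z0,z1): return r[(r[:,0]>x0)&(r[:,0]<x1)&(r[:,1]>y0)&(r[:,1]<y1)&(r[:,2]>z0)&(r[:,2]<z1)]
    for nm,b in [('knob',(.42,.56,-.45,-.3,.038,.06)),('flange',(.4,.58,-.47,-.28,.012,.024)),('rim',(.5,.75,.1,.35,.138,.155)),('handle',(.45,.65,.0,.14,.09,.115)),('jar',(.6,.85,-.15,.05,.075,.1)),('housing',(.45,.8,.05,.4,.06,.08)),('rail',(.5,.75,-.06,.13,.027,.036)),('hi',(.5,.75,-.06,.13,.037,.06))]:
        q=box(*b)
        if len(q)>3:
            print(n,nm,len(q),'med',np.round(np.median(q,0),4),'mid',np.round((q.min(0)+q.max(0))/2,4),'ext',np.round(np.ptp(q,0),3), 'rect',cv2.minAreaRect(q[:,:2].astype(np.float32)*1000))
            if nm=='rim': print('  rimfit',fit(q))
E
```

```text
cover top (array([ 0.49204456, -0.39214265]), np.float64(0.05602380120661667)) 1030.5
cover scene (array([ 0.49373948, -0.39541819]), np.float64(0.05679710740222786)) 1331.5
top knob 71 med [ 0.4915 -0.3936  0.0463] mid [ 0.4914 -0.3935  0.0463] ext [0.024 0.027 0.011] rect ((491.45391845703125, -393.3239440917969), (26.092418670654297, 24.680849075317383), 84.71455383300781)
top flange 973 med [ 0.4909 -0.3914  0.0168] mid [ 0.4921 -0.394   0.0178] ext [0.112 0.115 0.011] rect ((492.193115234375, -393.54425048828125), (112.19422149658203, 111.62158966064453), 43.05647277832031)
top rim 257 med [0.5708 0.2312 0.1437] mid [0.5735 0.2312 0.1435] ext [0.11  0.109 0.011] rect ((572.0699462890625, 230.81610107421875), (108.78208923339844, 108.283203125), 45.706172943115234)
  rimfit (array([0.57211597, 0.23052074]), np.float64(0.05237608866668389))
top handle 66 med [0.5476 0.0809 0.1015] mid [0.5477 0.0815 0.0992] ext [0.031 0.017 0.016] rect ((547.935546875, 82.10320281982422), (14.815547943115234, 31.96824073791504), 81.56993865966797)
top jar 272 med [ 0.7002 -0.044   0.0839] mid [ 0.
[... 1742 characters left out ...]
(700.536376953125, -45.539085388183594), (54.44860076904297, 55.36932373046875), 61.971710205078125)
scene housing 1158 med [0.6039 0.181  0.0695] mid [0.5716 0.1943 0.07  ] ext [0.152 0.243 0.02 ] rect ((566.1275024414062, 194.6397705078125), (243.19564819335938, 132.04066467285156), 80.70963287353516)
scene rail 337 med [0.6123 0.0533 0.0314] mid [0.6315 0.035  0.0315] ext [0.201 0.189 0.009] rect ((631.0502319335938, 22.07208251953125), (109.21099090576172, 242.37400817871094), 31.87879180908203)
scene hi 370 med [0.5703 0.0762 0.0424] mid [0.632  0.035  0.0485] ext [0.201 0.189 0.023] rect ((624.6800537109375, 26.8560791015625), (69.75137329101562, 269.0935363769531), 44.523006439208984)
```

```bash
cat >> h.py <<'E'
def tool(target=None,yaw_dir=None):
    s=bot.read_state(); r=R.from_rotvec(s['tcp_rot']); p=np.array(s['tool_pos'])
    if target is not None: print('shift mm',np.round(r.inv().apply(np.array(target)-p)*1000,1))
    if yaw_dir is not None:
        v=r.inv().apply(np.r_[yaw_dir,0]); a=np.degrees(np.arctan2(-v[0],v[1])); print('turn',round((a+90)%180-90,2))
    print('t',round(float(s['time']),2),'p',np.round(p,4),'R',np.round(r.as_matrix(),3).tolist(),'q6',np.round(s['q'],3),'F',np.round(s['wrist_force'],2),'w',np.round(s['width'],3))
E
python3 - <<'E'
from h import *
t=np.load('top0.npy',allow_pickle=True).item(); s=np.load('scene0.npy',allow_pickle=True).item()
a=np.array([.024,.148]); x=a/np.linalg.norm(a); y=np.array([-x[1],x[0]]); o=np.array([.572,.230])-.010*x
print('yaw',np.degrees(np.arctan2(x[1],x[0])))
def loc(P): d=P[:,:2]-o; return np.round(np.c_[d@x,d@y]*1000,1).tolist()
for n,c,sc,off,ps in [('top',t,5,(115,115),dict(ribtip=(487,306),ptip=(577,312),pblock=(582,268))),('scene',s,3.7,(270,130),dict(ribtip=(185,305),ptip=(118,325),pblockbladeroot=(130,345)))]:
    for k,v in ps.items():
        uv=(np.array(v)+.5)/sc+np.array(off)-.5
        print(n,k,[loc(plane(c,uv,z))[0] for z in (.042,.046)])
# rail direction from top: bright low-sat strip
    P0=[(388,250),(650,293)] if n=='top' else [(75,370),(290,318)]
    q=plane(c,[(np.array(v)+.5)/sc+np.array(off)-.5 for v in P0],.032); print('rail',loc(q))
tool([.492,-.394,.10])
E
```

```text
yaw 80.78897345918332
top ribtip [[-140.7, -42.4], [-141.3, -41.8]]
top ptip [[-194.8, -47.1], [-195.2, -46.4]]
top pblock [[-193.3, -74.1], [-193.8, -73.3]]
rail [[-73.3, -69.2], [-235.6, -67.1]]
scene ribtip [[-142.2, -40.2], [-144.8, -44.8]]
scene ptip [[-194.5, -44.9], [-196.7, -49.5]]
scene pblockbladeroot [[-195.7, -67.1], [-197.9, -71.5]]
rail [[-235.1, -67.7], [-74.4, -66.3]]
shift mm [ 343.7 -145.8  130.5]
t 0.15 p [ 0.2114 -0.6404  0.2302] R [[0.95, 0.313, -0.0], [0.313, -0.95, 0.002], [0.0, -0.002, -1.0]] q6 [-1.289  0.265  1.605  0.     1.274 -0.037] F [ 0.03 -0.38 -0.03] w 0.997
```

Both views agree on the dispenser pose (yaw about 80.8°), and they put the pointer about 53 mm from home. Next I move over the cover.

Call:
move_arm([
  [100,-40,0,0,65],
  [200,-85,20,0,65],
  [300,-125,60,0,65],
  [344,-146,100,0,65],
  [344,-146,130,0,65],
  [344,-146,130,0,65],
  [344,-146,130,0,65],
  [344,-146,130,0,65],
  [344,-146,130,0,65],
  [344,-146,130,0,65],
  [344,-146,130,0,65],
], newtons=60)

```text
time: 1.25
tool_pos: [0.4923, -0.3953, 0.1018]
tcp_rot: [3.101, 0.498, 0.0]
wrist_force: [-0.2, -0.9, 0.8]
width: 0.649
```

```bash
python3 - <<'E'
from h import *
c=cam('wrist'); save(c,'w1.png'); tool([.492,-.394,.023]); print(proj(c,[.492,-.394,.048]))
E
```

```text
shift mm [ 0.3 -2.  79.3]
t 1.3 p [ 0.4922 -0.3959  0.1023] R [[0.95, 0.312, 0.001], [0.312, -0.95, -0.001], [0.0, 0.002, -1.0]] q6 [-0.717  0.289  1.822 -0.     1.029  0.537] F [0.02 0.22 0.38] w 0.649
[[252.1021486  209.32082192]]
```

View pics/w1.png

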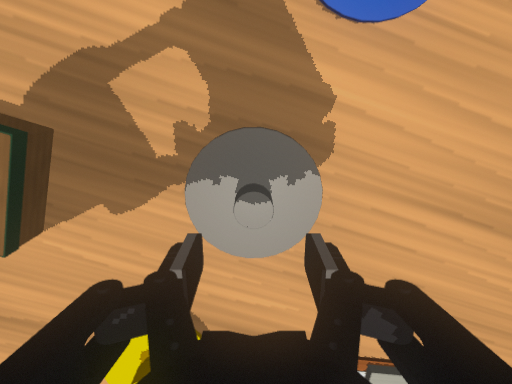

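The knob top sits at (253,210), which matches the predicted (252,209). I'll descend and grip.

Call:
move_arm([
  [0,-1,25,0,65],
  [0,-1,50,0,65],
  [0,-1,68,0,65],
  [0,-1,78,0,65],
  [0,-1,78,0,65],
  [0,-1,78,0,20],
  [0,-1,78,0,15],
  [0,-1,78,0,15],
  [0,-1,78,0,15],
  [0,-1,78,0,15],
  [0,-1,78,0,15],
  [0,-1,78,0,15],
  [0,-1,78,0,15],
  [0,-1,78,0,15],
  [0,-1,78,0,15],
], newtons=60)

```text
time: 2.8
tool_pos: [0.4933, -0.3949, 0.0252]
tcp_rot: [3.099, 0.499, 0.003]
wrist_force: [-1.1, -1.8, 6.0]
width: 0.333
```

Call:
move_arm([
  [0,0,-20,0,15],
  [0,0,-50,0,15],
  [0,0,-90,0,15],
  [0,0,-130,0,15],
  [0,0,-170,0,15],
  [0,0,-200,0,15],
  [0,0,-200,0,15],
  [0,0,-200,0,15],
  [0,0,-200,0,15],
  [0,0,-200,0,15],
])

```text
time: 3.8
tool_pos: [0.4909, -0.3924, 0.2201]
tcp_rot: [-3.098, -0.498, 0.005]
wrist_force: [-0.4, 0.2, -1.7]
width: 0.334
```

```bash
python3 - <<'E'
from h import *
c=cam('wrist'); save(c,'w2.png'); c=cam('scene'); save(c,'s2.png'); tool([.572,.230,.225],[.16,.987])
E
```

```text
shift mm [ 271.9 -566.1   -2.7]
turn 27.48
t 3.9 p [ 0.4913 -0.3928  0.2209] R [[0.95, 0.313, -0.003], [0.313, -0.95, 0.003], [-0.002, -0.003, -1.0]] q6 [-0.714  0.187  1.717  0.     1.242  0.538] F [ 0.1   0.03 -2.54] w 0.329
```

View pics/w2.png

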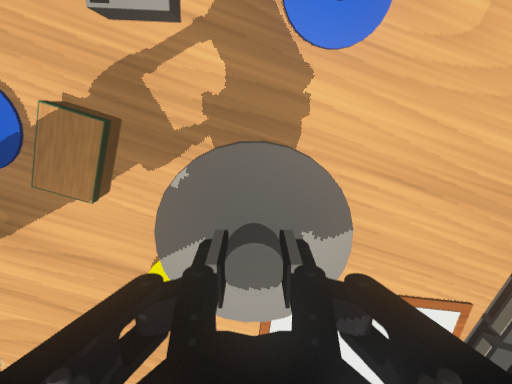

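View pics/s2.png

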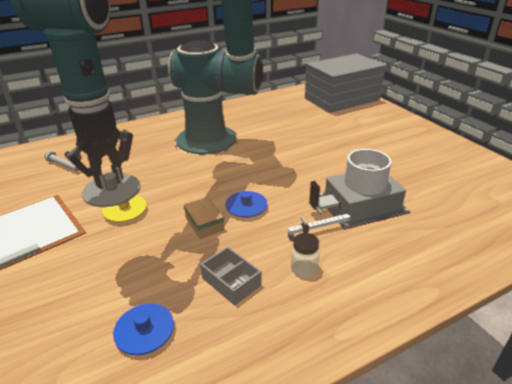

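The cover is held level at the knob, with the flange centred at (253,230) in the wrist view. Now I carry it over the hopper, turning as it goes.

Call:
move_arm([
  [17,-35,-2,2,15],
  [34,-71,-2,4,15],
  [51,-106,-2,6,15],
  [68,-142,-2,8,15],
  [85,-177,-2,10,15],
  [102,-212,-2,12,15],
  [119,-248,-2,14,15],
  [136,-283,-2,16,15],
  [153,-318,-2,18,15],
  [170,-354,-2,20,15],
  [187,-389,-2,22,15],
  [204,-425,-2,24,15],
  [221,-460,-2,26,15],
  [238,-495,-2,27.5,15],
  [255,-531,-2,27.5,15],
  [265,-552,-2,27.5,15],
  [271,-566,-2,27.5,15],
  [271,-566,-2,27.5,15],
  [271,-566,-2,27.5,15],
  [271,-566,-2,27.5,15],
])

```text
time: 5.9
tool_pos: [0.572, 0.2276, 0.225]
tcp_rot: [3.13, -0.254, -0.001]
wrist_force: [0.1, 0.5, -2.7]
width: 0.326
```

```bash
python3 - <<'E'
from h import *
for n in ('top','scene','wrist'):
    c=cam(n); save(c,n[0]+'3.png')
tool([.572,.230,.157],[.16,.987])
E
```

```text
shift mm [-0.5 -2.3 68.4]
turn -0.11
t 6.05 p [0.5722 0.2277 0.2254] R [[0.987, -0.162, 0.0], [-0.162, -0.987, -0.0], [0.0, 0.0, -1.0]] q6 [ 0.338  0.157  1.743 -0.     1.241  2.072] F [ 0.46  0.19 -0.9 ] w 0.33
```

View pics/s3.png

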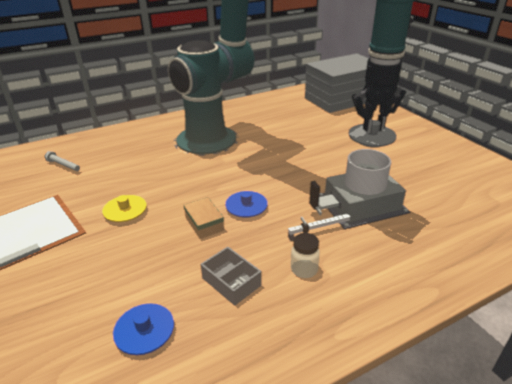

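View pics/w3.png

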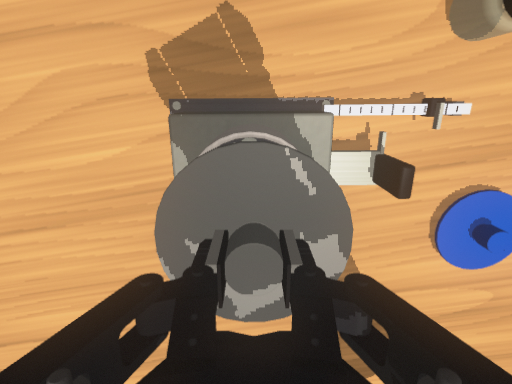

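The cover is over the hopper. The wrist view shows the rim just behind the flange, and the measured offset is about 2 mm. I'll lower it slowly.

Call:
move_arm([
  [-0.5,-2.3,15,0,15],
  [-0.5,-2.3,30,0,15],
  [-0.5,-2.3,42,0,15],
  [-0.5,-2.3,50,0,15],
  [-0.5,-2.3,56,0,15],
  [-0.5,-2.3,60,0,15],
  [-0.5,-2.3,64,0,15],
  [-0.5,-2.3,66,0,15],
  [-0.5,-2.3,66,0,15],
  [-0.5,-2.3,66,0,15],
  [-0.5,-2.3,66,0,15],
])

```text
time: 7.15
tool_pos: [0.5723, 0.2313, 0.1598]
tcp_rot: [-3.131, 0.253, -0.001]
wrist_force: [-0.4, 0.4, -2.3]
width: 0.326
```

```bash
python3 - <<'E'
from h import *
c=cam('scene'); save(c,'s4.png'); cv2.imwrite('pics/s4z.png',cv2.resize(cv2.cvtColor(c['pixels'],cv2.COLOR_RGB2BGR)[60:240,270:430],None,fx=3.3,fy=3.3,interpolation=cv2.INTER_CUBIC))
tool([.572,.230,.157])
E
```

```text
shift mm [-0.   1.3  2.7]
t 7.2 p [0.5722 0.2313 0.1597] R [[0.987, -0.16, 0.001], [-0.16, -0.987, 0.0], [0.001, -0.0, -1.0]] q6 [ 0.344  0.209  1.808 -0.     1.125  2.076] F [ 0.04  0.15 -0.78] w 0.327
```

View pics/s4z.png

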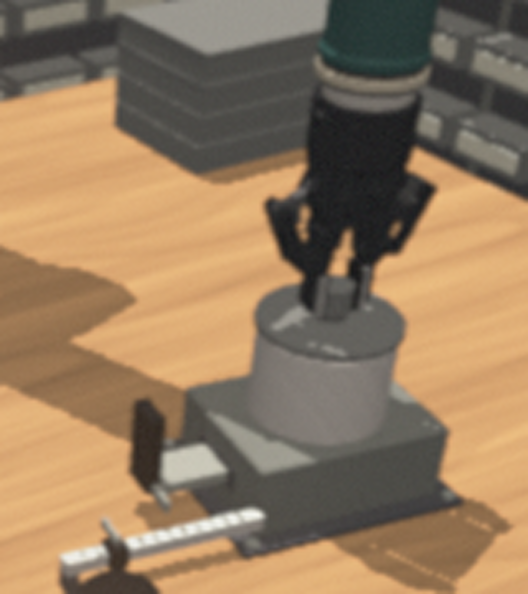

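The cover is in the mouth with no contact force yet. I'll go down a little more.

Call:
move_arm([
  [0,1,1,0,15],
  [0,1,2,0,15],
  [0,1,3,0,15],
  [0,1,3,0,15],
  [0,1,3,0,15],
])

```text
time: 7.7
tool_pos: [0.5721, 0.2302, 0.1582]
tcp_rot: [-3.131, 0.253, -0.001]
wrist_force: [-4.0, -2.1, 6.7]
width: 0.331
```

The force shows contact with the rim (about 7 N), so I release and lift.

Call:
move_arm([
  [0,0,0,0,65],
  [0,0,0,0,65],
  [0,0,0,0,65],
  [0,0,0,0,65],
  [0,0,0,0,65],
  [0,0,-20,0,65],
  [0,0,-50,0,65],
  [0,0,-80,0,65],
  [0,30,-90,0,65],
  [0,75,-90,0,65],
  [0,115,-90,0,65],
  [0,140,-90,0,65],
  [0,150,-90,0,65],
  [0,150,-90,0,65],
  [0,150,-90,0,65],
  [0,150,-90,0,65],
  [0,150,-90,0,65],
])

```text
time: 9.4
tool_pos: [0.5479, 0.0833, 0.2461]
tcp_rot: [-3.131, 0.251, 0.0]
wrist_force: [-0.2, -0.4, -0.4]
width: 0.648
```

```bash
cat > chk.py <<'E'
from h import *
import sys
tag=sys.argv[1]
for n in ('top','scene','wrist'):
    c=cam(n); save(c,n[0]+tag+'.png'); np.save(n+tag+'.npy',c,allow_pickle=True)
    h,w=c['depth'].shape; v,u=np.mgrid[0:h,0:w]; r=pts(c,np.c_[u.ravel(),v.ravel()]); r=r[c['depth'].ravel()>0]
    d=np.hypot(r[:,0]-.572,r[:,1]-.230)
    q=r[(d<.07)&(d>.022)&(r[:,2]>.13)&(r[:,2]<.17)]
    if len(q)>30:
        A=np.c_[q[:,:2]-[.572,.23],np.ones(len(q))]; x=np.linalg.lstsq(A,q[:,2],rcond=None)[0]; 
        rc=cv2.minEnclosingCircle(q[:,:2].astype(np.float32)*1000); print(n,'flange n',len(q),'slope',np.round(x[:2],3),'z',round(x[2],4),'circ',rc)
        k=r[(d<.04)&(r[:,2]>.172)&(r[:,2]<.2)]
        if len(k): print('   knob',np.round(np.median(k,0),4),len(k))
tool([.548,.082,.15],[.16,.987])
E
python3 chk.py 5
```

```text
top flange n 732 slope [0.004 0.013] z 0.1503 circ ((560.0135498046875, 226.57254028320312), 54.112937927246094)
   knob [0.5706 0.2305 0.1804] 98
scene flange n 877 slope [-0.067  0.068] z 0.149 circ ((570.1959838867188, 231.29005432128906), 60.207706451416016)
   knob [0.5731 0.2269 0.1802] 88
wrist flange n 11152 slope [-0.012  0.028] z 0.1507 circ ((570.6223754882812, 231.04562377929688), 58.45658874511719)
   knob [0.5719 0.2281 0.1811] 1338
shift mm [ 0.3  0.8 96.2]
turn 0.04
t 9.55 p [0.5478 0.0829 0.2462] R [[0.987, -0.159, -0.0], [-0.159, -0.987, 0.0], [-0.0, -0.0, -1.0]] q6 [0.105 0.026 1.847 0.    1.269 1.836] F [-0.08  0.08 -0.51] w 0.651
```

View pics/s5.png

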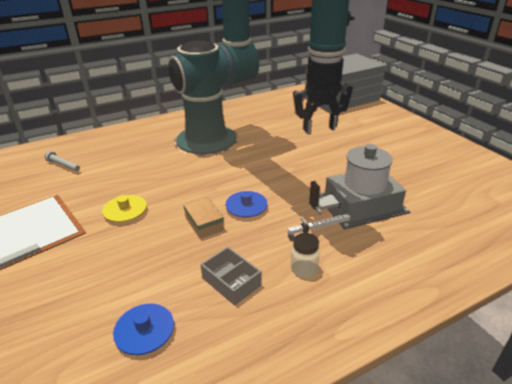

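View pics/w5.png

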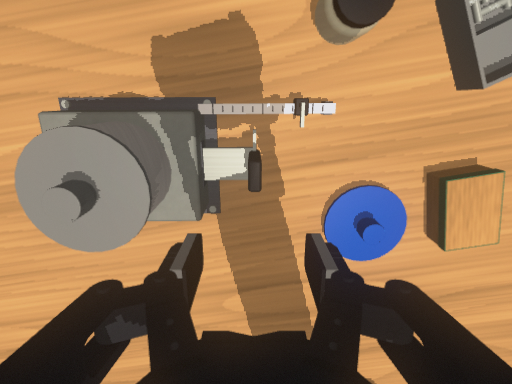

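The cover is seated: the knob top reads z 0.181 against 0.181 expected, and it is centred within 2 mm. In the wrist view the rib is at (255,138) and the pointer blade at (303,120), so I'll measure the travel from there.

```bash
python3 - <<'E'
from h import *
c=np.load('wrist5.npy',allow_pickle=True).item()
cv2.imwrite('pics/w5z.png',cv2.resize(cv2.cvtColor(c['pixels'],cv2.COLOR_RGB2BGR)[85:205,190:350],None,fx=5,fy=5,interpolation=cv2.INTER_CUBIC))
x=np.array([.16,.987]);
for z in (.042,.044,.046):
    P=plane(c,[(254,134),(254.5,146),(303.5,125),(303,115)],z); print(z,np.round((P[:,:2]-[.572,.23])@x*1000+10,1))
E
```

```text
0.042 [-138.9 -139.6 -197.7 -196.5]
0.044 [-138.9 -139.6 -197.4 -196.2]
0.046 [-138.9 -139.6 -197.1 -195.9]
```

View pics/w5z.png

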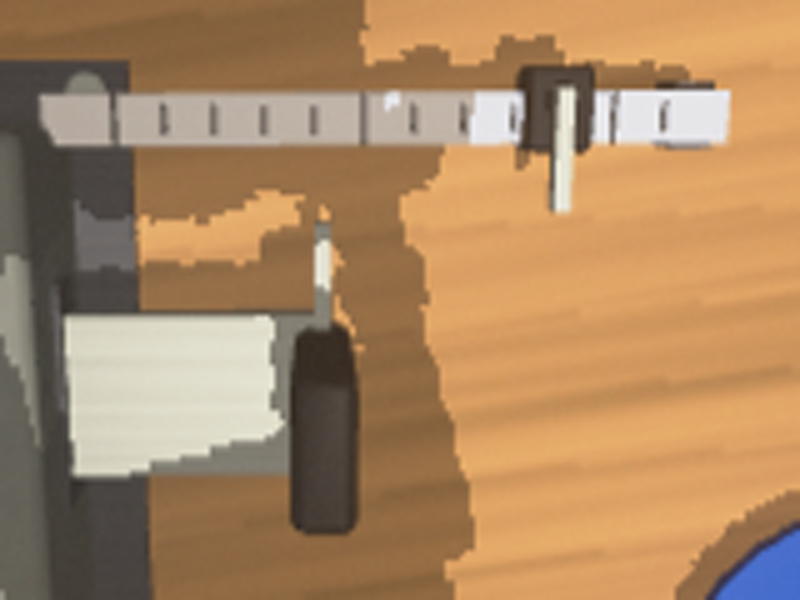

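Call:
move_arm([
  [0,1,40,0,65],
  [0,1,80,0,65],
  [0,1,115,0,65],
  [0,1,145,0,65],
  [0,1,165,0,65],
  [0,1,176,0,65],
  [0,1,176,0,65],
  [0,1,176,0,65],
  [0,1,176,0,65],
])

```text
time: 10.45
tool_pos: [0.5491, 0.0814, 0.072]
tcp_rot: [-3.131, 0.253, -0.005]
wrist_force: [0.8, -0.0, 0.1]
width: 0.652
```

Call:
move_arm([
  [0,0,0,0,5],
  [0,0,0,0,5],
  [0,0,0,0,5],
  [0,0,0,0,5],
  [0,0,0,0,5],
  [0,0,0,0,5],
  [0,0,0,0,5],
  [0,0,0,0,5],
  [0,0,0,0,5],
  [0,0,0,0,5],
], newtons=80)

```text
time: 11.45
tool_pos: [0.5482, 0.0818, 0.0712]
tcp_rot: [-3.13, 0.252, -0.002]
wrist_force: [-0.4, 3.3, 6.4]
width: 0.151
```

```bash
python3 chk.py 6; python3 - <<'E'
from h import *
c=np.load('wrist6.npy',allow_pickle=True).item()
cv2.imwrite('pics/w6z.png',cv2.resize(cv2.cvtColor(c['pixels'],cv2.COLOR_RGB2BGR),None,fx=1.5,fy=1.5))
E
```

```text
top flange n 631 slope [0.003 0.015] z 0.1499 circ ((570.4764404296875, 232.314208984375), 58.48291778564453)
   knob [0.57   0.2305 0.1804] 96
scene flange n 874 slope [-0.072  0.066] z 0.149 circ ((568.2640991210938, 230.68624877929688), 59.37648010253906)
   knob [0.5735 0.2276 0.1801] 88
shift mm [ -0.1  -0.2 -78.8]
turn -0.01
t 11.6 p [0.5482 0.0818 0.0712] R [[0.987, -0.16, 0.001], [-0.16, -0.987, 0.001], [0.001, -0.001, -1.0]] q6 [1.030e-01 1.910e-01 2.012e+00 1.000e-03 9.370e-01 1.834e+00] F [-1.46  3.57  5.4 ] w 0.151
```

View pics/w6z.png

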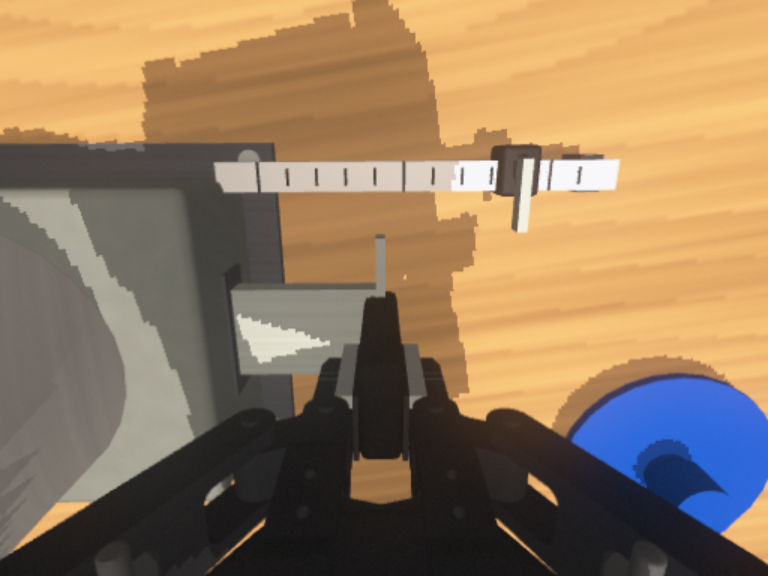

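The handle is between the pads, with a reading of 0.15 (about 13 mm). The rib is at (380,240) and the blade at (522,232) in the zoomed view. I pull 53 mm and then refine.

Call:
move_arm([
  [0,6,0,0,0],
  [0,13,0,0,0],
  [0,20,0,0,0],
  [0,27,0,0,0],
  [0,34,0,0,0],
  [0,40,0,0,0],
  [0,45,0,0,0],
  [0,49,0,0,0],
  [0,52,0,0,0],
  [0,53,0,0,0],
  [0,53,0,0,0],
  [0,53,0,0,0],
  [0,53,0,0,0],
  [0,53,0,0,0],
], newtons=90)

```text
time: 13.0
tool_pos: [0.5401, 0.0301, 0.0712]
tcp_rot: [-3.129, 0.253, -0.003]
wrist_force: [-0.1, 6.5, 4.3]
width: 0.152
```

```bash
python3 chk.py 7; python3 - <<'E'
from h import *
c=np.load('wrist7.npy',allow_pickle=True).item()
cv2.imwrite('pics/w7z.png',cv2.resize(cv2.cvtColor(c['pixels'],cv2.COLOR_RGB2BGR)[90:210,180:340],None,fx=5,fy=5,interpolation=cv2.INTER_CUBIC))
t=np.load('top7.npy',allow_pickle=True).item()
cv2.imwrite('pics/t7z.png',cv2.resize(cv2.cvtColor(t['pixels'],cv2.COLOR_RGB2BGR)[115:225,115:275],None,fx=5,fy=5,interpolation=cv2.INTER_CUBIC))
E
```

```text
top flange n 1180 slope [0.002 0.011] z 0.1503 circ ((570.785400390625, 232.2339324951172), 58.681297302246094)
   knob [0.57   0.2303 0.18  ] 101
scene flange n 878 slope [-0.072  0.066] z 0.149 circ ((568.2039794921875, 229.3743133544922), 60.41680145263672)
   knob [0.5736 0.2262 0.1801] 87
shift mm [ -0.4 -52.6 -78.7]
turn -0.02
t 13.15 p [0.5401 0.0301 0.0712] R [[0.987, -0.16, 0.002], [-0.16, -0.987, 0.002], [0.002, -0.002, -1.0]] q6 [9.000e-03 1.670e-01 2.040e+00 2.000e-03 9.320e-01 1.739e+00] F [0.37 6.62 4.14] w 0.152
```

View pics/w7z.png

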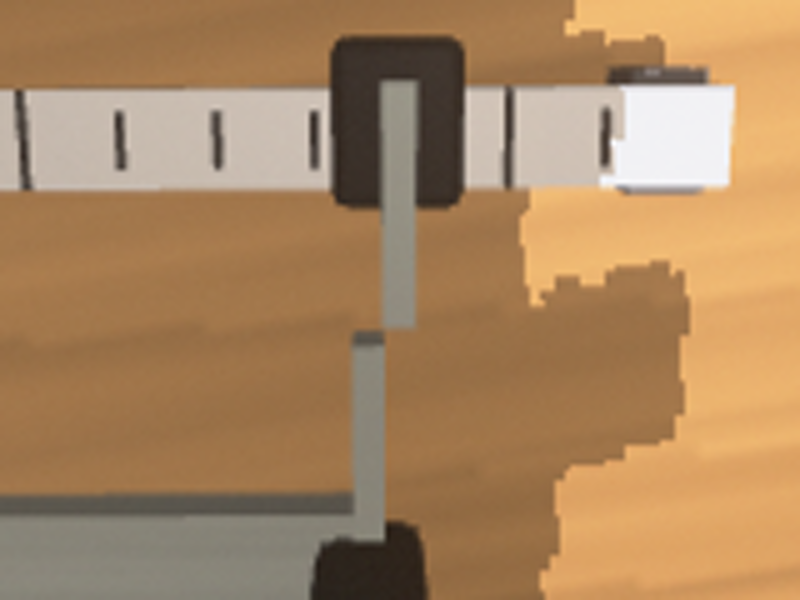

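View pics/t7z.png

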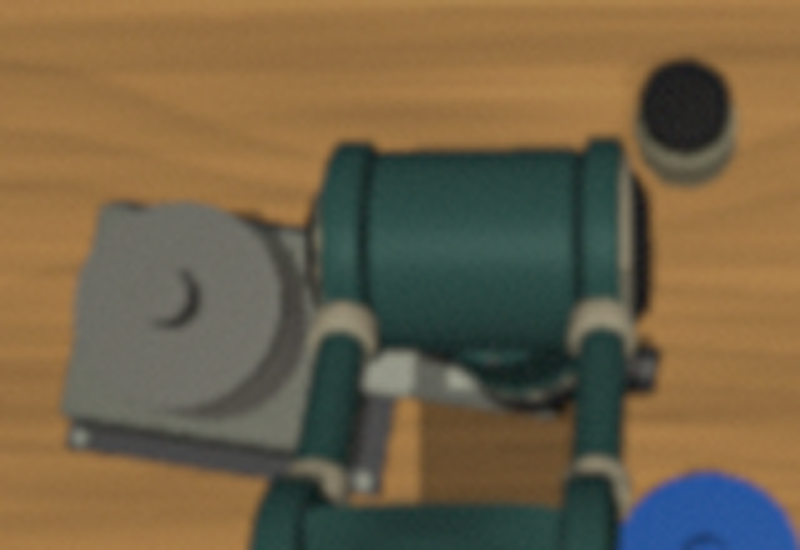

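The rib centre (368) is 31 px short of the blade (399). The blade is about 33 px wide for 4 mm, so I pull about 3.7 mm more.

Call:
move_arm([
  [0,1.5,0,0,0],
  [0,3,0,0,0],
  [0,3.7,0,0,0],
  [0,3.7,0,0,0],
  [0,3.7,0,0,0],
  [0,3.7,0,0,0],
  [0,3.7,0,0,0],
  [0,3.7,0,0,0],
])

```text
time: 13.95
tool_pos: [0.5396, 0.0265, 0.0712]
tcp_rot: [-3.129, 0.253, -0.003]
wrist_force: [0.5, 6.5, 4.2]
width: 0.149
```

```bash
python3 chk.py 8; python3 - <<'E'
from h import *
c=np.load('wrist8.npy',allow_pickle=True).item()
cv2.imwrite('pics/w8z.png',cv2.resize(cv2.cvtColor(c['pixels'],cv2.COLOR_RGB2BGR)[90:210,180:340],None,fx=5,fy=5,interpolation=cv2.INTER_CUBIC))
E
```

```text
top flange n 1180 slope [0.001 0.007] z 0.1502 circ ((571.04833984375, 231.7397003173828), 58.45845031738281)
   knob [0.5703 0.2307 0.1801] 100
scene flange n 882 slope [-0.065  0.065] z 0.1489 circ ((568.5078125, 229.8962860107422), 59.74826431274414)
   knob [0.5739 0.2272 0.1801] 90
shift mm [ -0.4 -56.3 -78.7]
turn -0.02
t 14.1 p [0.5396 0.0265 0.0712] R [[0.987, -0.16, 0.002], [-0.16, -0.987, 0.002], [0.002, -0.002, -1.0]] q6 [2.000e-03 1.660e-01 2.042e+00 2.000e-03 9.320e-01 1.732e+00] F [0.31 7.48 5.04] w 0.151
```

View pics/w8z.png

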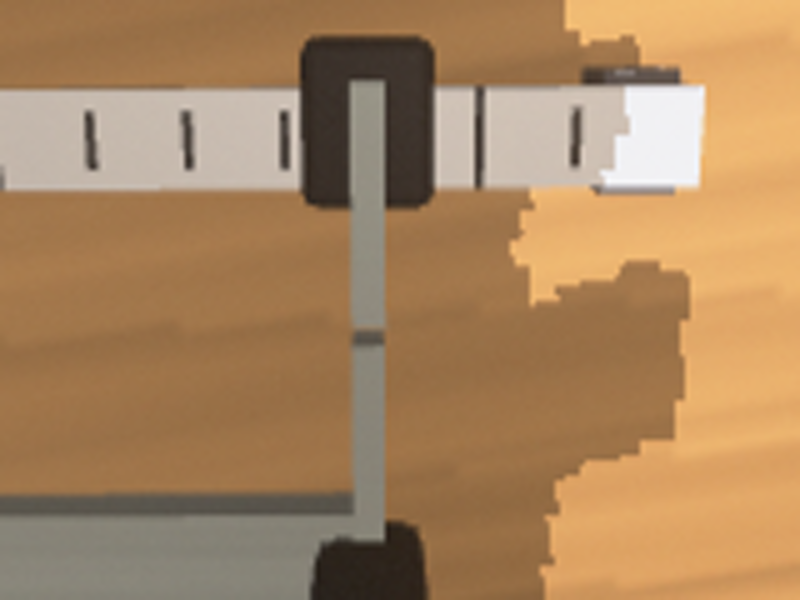

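View pics/s8.png

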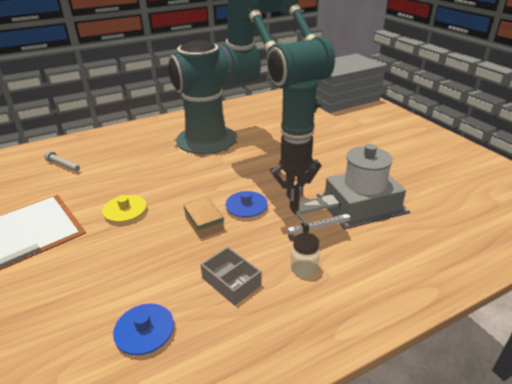

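The rib and blade line up at x = 368 in the zoomed view, the cover is seated, and the jar, bin and carton are where they were. I'll hand the job in.

```bash
python3 -c "
from workcell import bot
print(bot.finish_job())"
```

```text
the job is handed in; nothing more can be done
None
```

I put the grey cover on the hopper and let go of it. I then gripped the slide handle, pulled it out about 57 mm and handed the job in still holding it there, at about 14 s of the 64 s allowed. `finish_job` gives no verdict.

**Cover:** the last pictures put the knob top at about 0.180 m, against 0.181 m expected when seated. It is centred to about 2–3 mm. The top camera shows it level, with a slope under 0.02. The scene camera gave a slope of about 0.065 on each axis. I put that down to points on the hopper wall getting into the fit, but did not check it separately.

**Slide:** in the wrist view the rib and the pointer blade are in line to under 0.5 mm. The handle is gripped at a 90 N setting, and the wrist shows about 7 N of spring load. My first camera estimates of the travel disagreed, at 53–54 mm and 57 mm. The final position follows the direct rib-to-blade view.

**Carton, bin and jar:** they look unmoved in the final scene picture, though I did not measure their positions again.

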